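Throttle the pump line three clicks and hold it to strike the plasma

TASK

Ready the plasma rig to strike: turn the gas metering knob counter-clockwise until its white pointer stands on the long index line of its dial, and let go of it. Then choke the pump line: swing the throttle lever clockwise from its open stop by exactly three clicks, counting them as you feel them, never over into the fourth. The lever springs back open if let go, so finish while still holding it in the third notch; leave the knob on its line and the loose things on the bench alone.

Things in the scene. Friction and masses are not known exactly. Their poses are not given: they have to be found in the camera images.
- knob_grip (a point): Upright round black gas knob, 36 mm across, 38 mm tall, above a level dial disc 100 mm across. Point on its vertical axis, 108 mm above the bench: 14 mm below the knob's top, 27 mm above the dial (keep fingertips 7 mm off the dial). Frame of the fixed stand: z up, -x points along the index line. Pinch from above on any diameter; friction 0.05 N m; stays where left.
- metering (a joint): Knob angle in rad, growing counter-clockwise seen from above, range 0 to 4.0. At 2.0 the white pointer (nose at the knob's foot, line on its top) stands on the long thick index line; the short dial ticks are 0.262 apart. Starts between 0.5 and 1.4.
- lever_pivot (a point): On the vertical axis of the throttle lever, at grip height (190 mm above the bench), over the round click plate (132 mm across) of the butterfly valve in the steel vacuum line. Frame of the fixed line: z up, pipe along y: elbow down to the pump 101 mm to -y, six-way cross 126 mm to +y (192 mm high). At joint 0 the lever points to -y.
- lever_grip (a point): Centre of the upright round black grip (20 mm across, 46 mm tall, foot 167 and top 213 mm above the bench) on the lever's outer end, 110 mm from the pivot axis; moves with the lever. Lever bar below: 18 mm wide, top at 164 mm. Pinch from above; it may turn between the fingers. Around it only the lever's hub and plunger, below 171 mm.
- throttle (a joint): Lever angle in rad, growing clockwise from above (from the line's -y to -x). 0 = open stop, its start; end stop 1.571. Notches every 0.262 (15 degrees): third click 0.785, crest to the fourth 0.916. A spring always pulls it back to 0, past the notches. Push at the grip 1 to 8 N: it ebbs over each crest, then jumps up by about 4 N as the ball drops into each notch.
- wrench_grip (a point): Bystander: steel spanner 180 mm long lying flat near the robot; the point is on its handle. Leave alone.
- clamp_center (a point): Bystander: spare aluminium ring clamp, 66 mm across, 16 mm high, lying near the robot; centre. Leave alone.
- cup_center (a point): Bystander: white paper cup 76 mm across, 95 mm tall, standing beyond the rig; its centre. Leave alone.
- jar_center (a point): Bystander: small lidded jar 60 mm across, 60 mm tall, standing beyond the rig; its centre. Leave alone.
There are look-alikes about, which are no part of the job. Of the things like the part that bears knob_grip, leave any that is blue or orange; of the rest the larger one is meant.

How it is judged:
By the outcome, as a careful person would: the job done as asked, in the order asked, and still so for the second after the job is handed in, while the arm keeps its last pose, push and grip.
It also fails if it takes over 67 s, if anything falls off the work surface, if the arm or the gripper's body presses on something with over 40 N, if the wrist force passes 120 N, or if a joint passes its speed limit or range.

ROBOT

A 6-joint arm with a two-finger parallel gripper is mounted at the origin on the work surface. World frame = base frame: x ahead of the robot, y to its left, z up, the work surface at z = 0. Lengths are in mm, angles in rad, forces in N, time in s.
With the tool pointing down it reaches from about 275 to 1000 mm from the base axis. Payload 8.4 kg.
Tool frame: the origin (TCP) lies between the finger pads; the fingertips stand r.finger_overhang ahead of it and the grasp point (between the pads) is the TCP (r.finger_overhang is the distance from the TCP to the fingertips, in mm); z points along the fingers, y is the line along which they close (so a half turn about z gives the same grasp; the last joint's range is limited). The gripper opens to 85 mm and grips with 20 to 120 N. Pads are 22 mm wide; open, the fingers measure 114 mm over their backs; the gripper's body (76 mm by 85 mm) begins 54 mm behind the grasp point. The pads swing forward as they close: fully open they stand 13 mm farther back than shut.
Start: joints at [-1.256, 0.353, 1.633, -0, 1.155, -0.002], TCP at [194.703, -593.901, 250.281] pointing down, gripper open.
Joint ranges: [-2.63, 2.63], [-0.92, 2.1], [0.06, 2.66], [-1.3, 4.44], [0, 2.69], [-3.02, 3.02]. Speed limits (rad/s): [2.22, 2.22, 2.79, 3.14, 3.14, 3.14].

INTERFACE

Orientations are given as [roll, pitch, yaw] about the fixed x, y, z axes, in that order (R = Rz(yaw) Ry(pitch) Rx(roll)).
In Python, from rig import r, cams, sign_off gives the robot as it stands.
- The arm moves only by the shell command python3 -m crank 'ROWS' [FORCE]. ROWS is JSON, a list of rows, each a list of 7 numbers: the shift along the tool's x, y, z in m, then the turn, a rotation vector about the tool's x, y, z in rad, then the closure, from 0 (fully open) to 1 (shut). In form: [[dx, dy, dz, ax, ay, az, gripper], ...]. A call has 1 to 5 rows; each row is the pose to reach, as a shift and turn from the pose commanded when the call began, along the tool's axes at that moment; what a row does not reach only later rows make up. A row lasts 1/10 s, in which the tool goes at most 50 mm and 8.59 degrees, less where a joint would pass 70% of its speed; a pose out of reach is approached as far as the arm can. A call with a gripper value outside its range is refused whole. The fingers move at their own pace and stop on an object; FORCE is the grip in N (left out, the last holds). Time passes only in rows, so rows that repeat a pose let the fingers close. It gives the time, the measured TCP pose, the force, the opening and the grip force at its end, in the units of the state.
- r.sense(): the state, without advancing time (a new reading comes with each control period).
- cams.grab_frame(name): name is "scene" or "side" or "wrist"; returns a dict with "image" (400x640x3 uint8, red, green, blue), "fx", "fy", "cx", "cy" (pixels), "D" ([k1, k2, p1, p2, k3] as OpenCV has them; the pictures are not rectified), "position" and "orientation" of the camera in the world. Camera axes: x right, y down, z forward; pixel columns grow to the right and rows downward; lengths in mm; the calibration is good to about 2 mm. A picture is of the moment at which its call begins. There is no depth.
- sign_off(): hands the job in; it is judged then, once.
The state is a dict: "clock": time; "qpos": joint angles; "qvel": joint speeds; "joint_efforts": joint torques, N m; "eef_pos": TCP position; "tcp_rot": TCP orientation; "contact_force": force on the tool from outside, world axes, zero at the start; "wrist_torque": the same for the moment, N m; "opening": opening from 0.0 (shut) to 1.0 (fully open); "grasp_force": force on a finger pad.
Only numpy, scipy, OpenCV 4.12 (cv2) and the standard library are available. Lean on these libraries where they do the work, as an engineer would, in place of code of your own. Each camera call takes 0.05 s, during which the arm holds its last target. There are 200 camera calls.

## Working session

There is one attempt and no reset: what is moved stays moved. The work goes in short steps, Python scripts to look and compute and a shell command to move; the robot and the scene stay as the last step left them, time stands still between calls to the robot, and variables do not carry over. Pictures are saved under pics/ and viewed, at most 10 in all, crops included, and the job is handed in when it is done.

```bash
mkdir -p pics; ls
cat > h.py <<'E'
import numpy as np, cv2
from rig import r, cams, sign_off
from scipy.spatial.transform import Rotation as R
E
python3 - <<'E'
from h import *
import pickle
print(r.sense(), r.finger_overhang)
for n in ("scene","side"):
    f=cams.grab_frame(n); pickle.dump(f,open(n+".pkl","wb"))
    print(n,{k:v for k,v in f.items() if k!="image"})
    cv2.imwrite(f"pics/{n}.png",f["image"][:,:,::-1])
E
```

```text
pics
{'clock': 0.0, 'qpos': array([-1.25639168e+00,  3.53659686e-01,  1.63416646e+00, -9.76778703e-06,
        1.15518715e+00, -2.40900755e-03]), 'qvel': array([ 0.00026536, -0.00014285,  0.00023067, -0.00023818, -0.00199459,
       -0.0012876 ]), 'joint_efforts': array([ 4.81414336e-04, -6.05252051e+01, -3.42062688e+01, -3.81515815e-05,
        9.43918945e-03,  1.37088122e-06]), 'eef_pos': array([ 194.56089652, -593.45619942,  249.54062317]), 'tcp_rot': array([-3.14017199e+00,  5.50829096e-06,  3.16817610e-01]), 'contact_force': array([-0.96043546,  0.79843696, -0.13995501]), 'wrist_torque': array([-0.00922895,  0.02958184, -0.00611685]), 'grasp_force': 0.0, 'opening': 0.9972504334530203} 19.0
scene {'fx': 376.9069296300989, 'fy': 376.9069296300989, 'cx': 317.03333077806775, 'cy': 201.65416213657304, 'D': array([-0.0095928,  0.       ,  0.       ,  0.       ,  0.       ]), 'position': array([911.86119015, 609.57609659, 803.23409151]), 'orientation': array([-2.33736218, -0.01648926,  2.60288599])}
side {'fx': 498.0876652966546, 'fy': 498.0876652966546, 'cx': 314.87827013703253, 'cy': 196.76572738645606, 'D': array([-0.14672738,  0.        ,  0.        ,  0.        ,  0.        ]), 'position': array([-316.97259678,  969.47611733, 1027.88391098]), 'orientation': array([-2.17982815,  0.00628569, -2.42163047])}
```

View pics/scene.png

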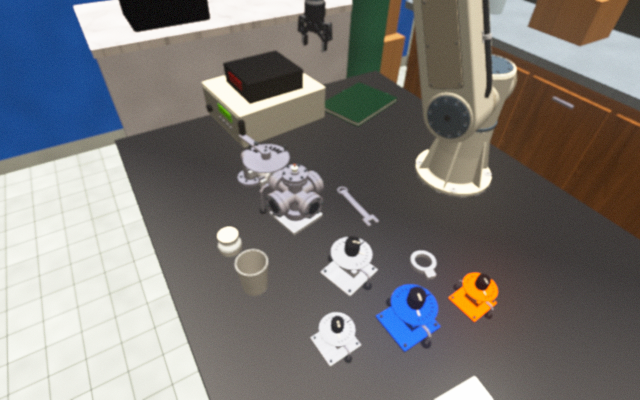

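View pics/side.png

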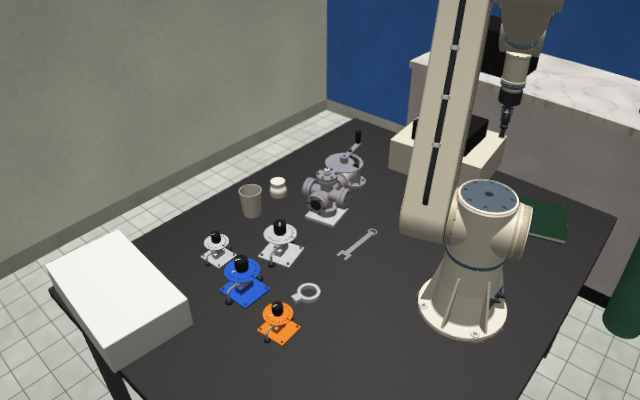

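The scene view shows the larger white stand with its black knob at about (352,245), the smaller white one at (338,325), and the valve plate at (265,157). In the side view the knob is at (280,228) and the lever grip at (358,137). Next I'll enlarge these areas.

```bash
cat >> h.py <<'E'
def ray(f,uv):
    K=np.array([[f["fx"],0,f["cx"]],[0,f["fy"],f["cy"]],[0,0,1]])
    p=cv2.undistortPoints(np.array([[uv]],float),K,np.array(f["D"]))[0,0]
    d=R.from_euler("xyz",f["orientation"]).as_matrix()@np.array([p[0],p[1],1])
    return np.array(f["position"],float),d/np.linalg.norm(d)
def onz(f,uv,z):
    c,d=ray(f,uv); return c+d*(z-c[2])/d[2]
def tri(rays):
    A=sum(np.eye(3)-np.outer(d,d) for c,d in rays); b=sum((np.eye(3)-np.outer(d,d))@c for c,d in rays)
    x=np.linalg.solve(A,b); return x,[np.linalg.norm(np.cross(x-c,d)) for c,d in rays]
def proj(f,P):
    K=np.array([[f["fx"],0,f["cx"]],[0,f["fy"],f["cy"]],[0,0,1]])
    Rm=R.from_euler("xyz",f["orientation"]).as_matrix().T
    return cv2.projectPoints(np.array(P,float).reshape(-1,1,3),cv2.Rodrigues(Rm)[0],-Rm@np.array(f["position"],float),K,np.array(f["D"]))[0][:,0]
def crop(im,u,v,w,h,s): return cv2.resize(im[v:v+h,u:u+w,::-1],None,fx=s,fy=s,interpolation=cv2.INTER_CUBIC)
E
python3 - <<'E'
from h import *
import pickle
s=pickle.load(open("scene.pkl","rb"));d=pickle.load(open("side.pkl","rb"))
a=[crop(s["image"],312,225,80,60,5),crop(s["image"],225,120,100,75,4),crop(d["image"],240,205,80,60,5),crop(d["image"],290,120,100,75,4)]
cv2.imwrite("pics/c1.png",np.vstack([np.hstack(a[:2]),np.hstack(a[2:])]))
E
```

```text
(no output)
```

View pics/c1.png

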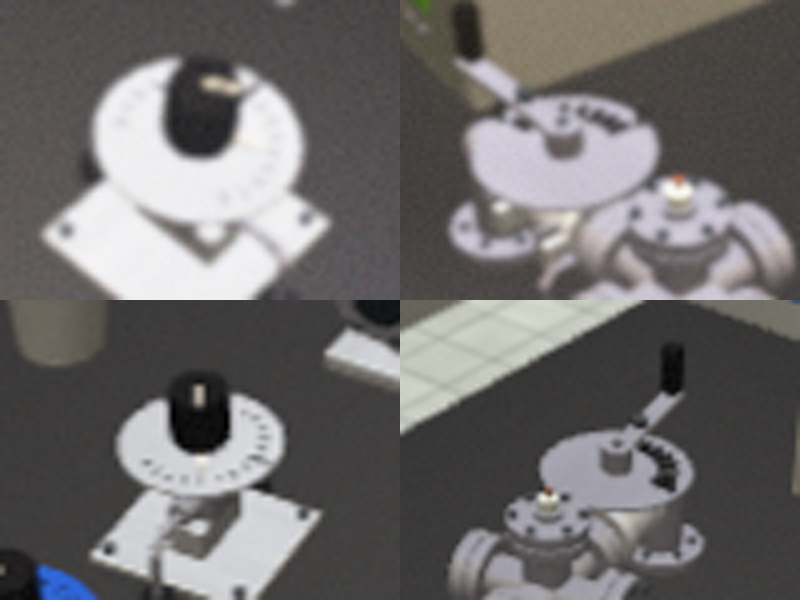

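Top row, scene view: the dial ellipse is centred at about (351.6,252.8). The lever grip runs from (241,122.5) to (242,133.8), and the hub is at (265.7,152.5). Bottom row, side view: the dial is centred at about (280.2,233.7), the grip runs from (358,132) to (358,143), and the hub is at (344,156.8).

Run:
```python
from h import *
import pickle
s=pickle.load(open("scene.pkl","rb"));d=pickle.load(open("side.pkl","rb"))
for n,a,b,z in [("dial",(351.6,252.8),(280.2,233.7),81),("ktop",(353.6,241.4),(279.8,222.6),122),("gtop",(241.2,122.5),(358,132),213),("gbot",(242,133.7),(358,143),167),("hub",(265.7,152.5),(344,156.2),171)]:
    print(n,tri([ray(s,a),ray(d,b)]),onz(s,a,z),onz(d,b,z))
w=cams.grab_frame("wrist"); print({k:v for k,v in w.items() if k!="image"})
S=r.sense();Rt=R.from_euler("xyz",S["tcp_rot"])
print("cam in tool",Rt.inv().apply(w["position"]-S["eef_pos"]),(Rt.inv()*R.from_euler("xyz",w["orientation"])).as_matrix().round(2),"tool",Rt.as_matrix().round(3))
```

```text
dial (array([534.93370363, 165.95322746,  79.41374097]), [np.float64(0.28162118856016927), np.float64(0.2816211885600811)]) [535.8805894 167.2513545  81.       ] [533.61443459 166.93346111  81.        ]
ktop (array([533.70837918, 166.25759263, 122.29395176]), [np.float64(0.5694824137039985), np.float64(0.5694824137041489)]) [533.80373232 166.73904949 122.        ] [534.22756943 165.24432036 122.        ]
gtop (array([ 607.82569497, -308.01316292,  209.94837016]), [np.float64(0.9341960881651699), np.float64(0.934196088165146)]) [ 609.79540878 -301.58403762  213.        ] [ 605.25423736 -304.97464791  213.        ]
gbot (array([ 608.17626763, -312.93902501,  166.0642577 ]), [np.float64(1.4833878413599275), np.float64(1.483387841360095)]) [ 608.02061583 -314.19537555  167.        ] [ 605.87856785 -308.89408499  167.        ]
hub (array([ 584.99616315, -200.33175572,  165.61079131]), [np.float64(2.438781753107157), np.float64(2.438781753106943)]) [ 588.8285069  -189.59198776  171.        ] [ 581.27633339 -197.11023828  171.        ]
{'fx': 277.80036831114245, 'fy': 277.80036831114245, 'cx': 320.0838028992422, 'cy': 200.7682194154075, 'D': array([-0.01541396,  0.        ,  0.        ,  0.        ,  0.        ]), 'position': array([ 261.84873813, -571.70758009,  373.37417608]), 'orientation': array([ 2.85519053e+00,  1.88307105e-03, -1.25400241e+00])}
cam in tool [ 7.07351598e+01  2.12871975e-02 -1.23648944e+02] [[-0.   -0.96 -0.28]
 [ 1.    0.   -0.  ]
 [ 0.   -0.28  0.96]] tool [[ 0.95   0.312 -0.   ]
 [ 0.312 -0.95   0.001]
 [ 0.    -0.001 -1.   ]]
```

```bash
python3 -m crank '[[0,0,-0.05,0,0,0,0],[0.168,-0.185,-0.05,0,0,0,0],[0.168,-0.185,-0.05,0,0,0,0],[0.168,-0.185,-0.05,0,0,0,0],[0.168,-0.185,-0.05,0,0,0,0]]' && python3 -m crank '[[0.165,-0.18,0,0,0,0,0],[0.165,-0.18,0,0,0,0,0],[0.165,-0.18,0,0,0,0,0],[0.165,-0.18,0,0,0,0,0],[0.165,-0.18,0,0,0,0,0]]'
```

```text
clock: 0.65
eef_pos: [276.6, -409.5, 300.1]
tcp_rot: [-3.141, -0.0, 0.316]
contact_force: [2.1, 0.2, 0.4]
opening: 0.998
grasp_force: 0.0
clock: 1.15
eef_pos: [377.4, -186.7, 300.4]
tcp_rot: [3.141, -0.0, 0.317]
contact_force: [1.7, -0.7, 0.0]
opening: 0.999
grasp_force: 0.0
```

```bash
python3 -m crank '[[0.165,-0.18,0,0,0,0,0],[0.165,-0.18,0,0,0,0,0],[0.165,-0.18,0,0,0,0,0],[0.165,-0.18,0,0,0,0,0],[0.165,-0.18,0,0,0,0,0]]' && python3 -m crank '[[0.09,-0.1,0.07,0,0,0,0],[0.09,-0.1,0.07,0,0,0,0],[0.09,-0.1,0.07,0,0,0,0],[0.09,-0.1,0.07,0,0,0,0],[0.09,-0.1,0.07,0,0,0,0]]'
python3 - <<'E'
from h import *
import pickle
f=cams.grab_frame("wrist"); pickle.dump(f,open("w1.pkl","wb"))
S=r.sense();print(S["eef_pos"],S["tcp_rot"],S["qpos"].round(2)); print(proj(f,[[534.5,166.3,122],[534.5,166.3,81]]))
cv2.imwrite("pics/w1.png",f["image"][:,:,::-1])
E
```

```text
clock: 1.65
eef_pos: [478.2, 36.0, 300.3]
tcp_rot: [3.142, -0.0, 0.318]
contact_force: [1.2, -1.1, 0.3]
opening: 0.996
grasp_force: 0.0
clock: 2.15
eef_pos: [531.6, 157.3, 229.1]
tcp_rot: [3.141, 0.003, 0.319]
contact_force: [1.2, -0.7, -0.9]
opening: 1.0
grasp_force: 0.0
[531.74021924 156.47107711 229.96969898] [3.14131512e+00 1.29755915e-03 3.17681227e-01] [ 0.28  0.27  1.81 -0.    1.07  1.54]
[[311.32218308 197.31121305]
 [312.57844824 186.16798706]]
```

View pics/w1.png

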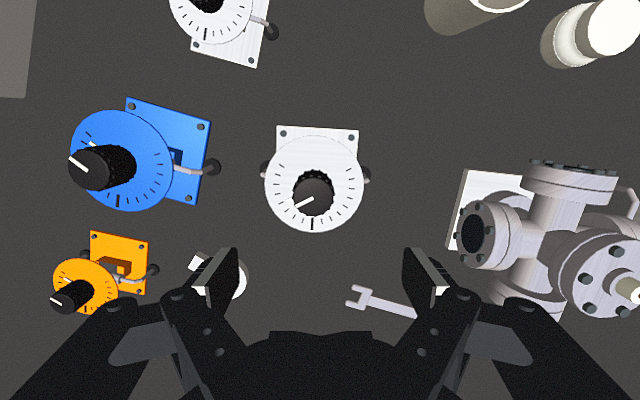

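The wrist view shows the white dial centred at about (314,184). Its long index line is near (313,224), the knob top is near (315,197), and the pointer line on top is near (304,202). I'll measure these with masks.

Run:
```python
from h import *
import pickle
f=pickle.load(open("w1.pkl","rb")); im=f["image"]
g=cv2.cvtColor(im,cv2.COLOR_RGB2GRAY)
cv2.imwrite("pics/w1c.png",crop(im,260,130,108,110,5))
# rectify the dial plane (z=81) by casting a pixel grid: top-down map, 0.25 mm/px
def plane(z,c,n=480,s=0.25):
    yy,xx=np.mgrid[:n,:n]; P=np.stack([c[0]+(xx-n/2)*s,c[1]-(yy-n/2)*s,np.full(xx.shape,z)],-1).reshape(-1,3)
    uv=proj(f,P).reshape(n,n,2).astype(np.float32); return cv2.remap(g,uv[...,0],uv[...,1],cv2.INTER_CUBIC)
c=(534.5,166.3)
a=plane(81,c); b=plane(122,c)
cv2.imwrite("pics/pl.png",np.hstack([a,b])[:, :][:, :].copy() if False else cv2.resize(np.hstack([a,b]),(800,400)))
```

```text
(no output)
```

View pics/pl.png

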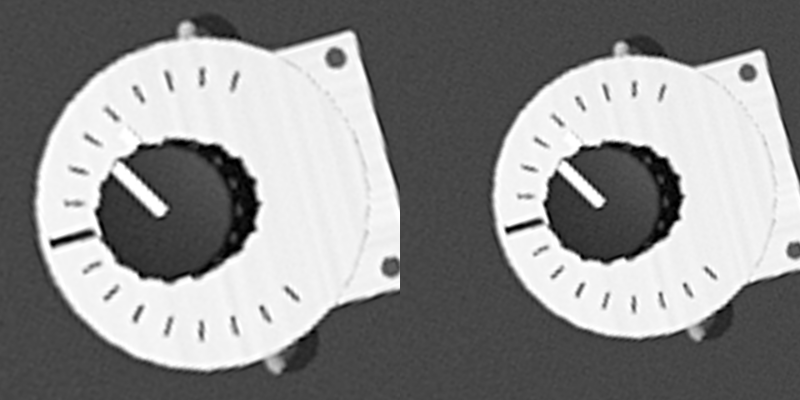

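The rectified dial (0.3 mm/px) is centred at about (202,205). The index mark is at (72,239), about 194.5° world, and the pointer at about 135–137°. I'll fit these precisely.

```bash
cat >> h.py <<'E'
def plane(f,z,c,n=480,s=0.25):
    g=cv2.cvtColor(f["image"],cv2.COLOR_RGB2GRAY)
    yy,xx=np.mgrid[:n,:n]; P=np.stack([c[0]+(xx-n/2)*s,c[1]-(yy-n/2)*s,np.full(xx.shape,z)],-1).reshape(-1,3)
    uv=proj(f,P).reshape(n,n,2).astype(np.float32); return cv2.remap(g,uv[...,0],uv[...,1],cv2.INTER_CUBIC)
def dial(f,c=(535.2,164.8)):
    c=np.array(c); s=.25;n=480
    toW=lambda p:np.array([c[0]+(p[0]-n/2)*s,c[1]-(p[1]-n/2)*s])
    a=plane(f,81,c); ang=np.radians(np.arange(0,360,3)); pts=[]
    for t in ang:   # outer edge, bright to dark going outwards
        rr=np.arange(46,55,.125); x=n/2+rr*np.cos(t)/s; y=n/2-rr*np.sin(t)/s
        v=cv2.remap(a,x.astype(np.float32)[None],y.astype(np.float32)[None],1)[0].astype(float)
        d=np.gradient(cv2.GaussianBlur(v[None],(0,0),3)[0]); k=d.argmin()
        if d[k]<-3: pts.append((x[k],y[k]))
    pts=np.array(pts,np.float32)
    for _ in range(4):
        A=np.c_[2*pts,np.ones(len(pts))]; q=np.linalg.lstsq(A,(pts**2).sum(1),rcond=None)[0]
        rad=np.sqrt(q[2]+q[0]**2+q[1]**2); e=np.hypot(*(pts-q[:2]).T)-rad; pts=pts[abs(e)<max(2*np.median(abs(e)),1)]
    dc=toW(q[:2])
    # index mark: darkest angle averaged along r=34..43
    th=np.radians(np.arange(150,240,.25)); rr=np.arange(35,45,.25)
    P=np.stack([q[0]+np.outer(np.cos(th),rr)/s,q[1]-np.outer(np.sin(th),rr)/s],-1).astype(np.float32)
    v=cv2.remap(a,P[...,0],P[...,1],1).astype(float).mean(1); k=np.clip(np.median(v)-v-40,0,None); idx=np.degrees((th*k).sum()/k.sum())
    b=plane(f,122,dc); yy,xx=np.mgrid[:n,:n]; m=((b>150)&(np.hypot(xx-n/2,yy-n/2)*s<17.0)).astype(np.uint8)
    N,L,st,ce=cv2.connectedComponentsWithStats(m)
    out=[]
    for i in range(1,N):
        if st[i,4]<60: continue
        p=np.argwhere(L==i)[:,::-1].astype(np.float32); l=cv2.fitLine(p,cv2.DIST_L2,0,.01,.01).ravel()
        ctr=ce[i]-n/2; d=l[:2]*np.sign(l[:2]@ctr)
        out.append((st[i].tolist(),(ctr*s).round(1).tolist(),np.degrees(np.arctan2(-d[1],d[0])).round(1),np.degrees(np.arctan2(-ctr[1],ctr[0])).round(1)))
    return dc,rad*s,len(pts),idx,out,a,b
E
python3 - <<'E'
from h import *
import pickle
f=pickle.load(open("w1.pkl","rb")); o=dial(f); print(o[:5])
E
```

```text
(array([535.16322624, 165.32261416]), np.float64(49.96085052945209), 67, np.float64(196.58078477226152), [([186, 190, 58, 55, 986], [-6.3, -5.6], np.float64(135.7), np.float64(138.5))])
```

```bash
sed -i 's/k=np.clip(np.median(v)-v-40,0,None); idx/k=np.clip(np.median(v)-v-40,0,None)*(abs(th-th[v.argmin()])<.08); idx/' h.py
python3 - <<'E'
from h import *
import pickle
f=pickle.load(open("w1.pkl","rb")); o=dial(f); print(o[:5]); S=r.sense(); print(S["eef_pos"],S["tcp_rot"])
print("shift",R.from_euler("xyz",S["tcp_rot"]).inv().apply(np.r_[o[0],111]-S["eef_pos"]))
E
```

```text
(array([535.16322624, 165.32261416]), np.float64(49.96085052945209), 67, np.float64(194.80031866232378), [([186, 190, 58, 55, 986], [-6.3, -5.6], np.float64(135.7), np.float64(138.5))])
[531.74021924 156.47107711 229.96969898] [3.14131512e+00 1.29755915e-03 3.17681227e-01]
shift [  6.17099994  -7.37241573 118.95975036]
```

```bash
python3 -m crank '[[0.0062,-0.0074,0.04,0,0,0,0],[0.0062,-0.0074,0.08,0,0,0,0],[0.0062,-0.0074,0.119,0,0,0,0],[0.0062,-0.0074,0.119,0,0,0,0],[0.0062,-0.0074,0.119,0,0,0,0.3]]' 40 && python3 -m crank '[[0,0,0,0,0,0,0.8],[0,0,0,0,0,0,0.8],[0,0,0,0,0,0,0.8],[0,0,0,0,0,0,0.8],[0,0,0,0,0,0,0.8]]' 40
```

```text
clock: 2.7
eef_pos: [535.9, 164.7, 112.4]
tcp_rot: [3.142, 0.0, 0.316]
contact_force: [0.1, 0.3, 0.3]
opening: 0.857
grasp_force: 0.0
clock: 3.2
eef_pos: [536.9, 165.9, 113.5]
tcp_rot: [3.141, -0.003, 0.317]
contact_force: [-2.4, -0.9, 10.1]
opening: 0.407
grasp_force: 38.8
```

```bash
python3 -m crank '[[0,0,0,0,0,-0.12,0.8],[0,0,0,0,0,-0.24,0.8],[0,0,0,0,0,-0.36,0.8],[0,0,0,0,0,-0.48,0.8],[0,0,0,0,0,-0.6,0.8]]' && python3 -m crank '[[0,0,0,0,0,-0.12,0.8],[0,0,0,0,0,-0.24,0.8],[0,0,0,0,0,-0.36,0.8],[0,0,0,0,0,-0.42,0.8],[0,0,0,0,0,-0.42,0.8]]' && python3 -m crank '[[0,0,0,0,0,0,0.8],[0,0,0,0,0,0,0.8]]'
python3 - <<'E'
from h import *
import pickle
f=cams.grab_frame("wrist"); pickle.dump(f,open("w2.pkl","wb"))
o=dial(f); print(o[:5])
cv2.imwrite("pics/w2.png",np.hstack([crop(f["image"],210,130,200,150,2),cv2.cvtColor(cv2.resize(o[6],(300,300)),8)]))
E
```

```text
clock: 3.7
eef_pos: [536.6, 166.3, 113.5]
tcp_rot: [3.14, -0.003, 0.921]
contact_force: [-3.9, 1.7, 10.9]
opening: 0.406
grasp_force: 38.8
clock: 4.2
eef_pos: [536.3, 166.4, 113.5]
tcp_rot: [3.14, -0.002, 1.339]
contact_force: [-4.2, 2.3, 12.6]
opening: 0.409
grasp_force: 39.0
clock: 4.4
eef_pos: [536.3, 166.4, 113.5]
tcp_rot: [3.14, -0.002, 1.337]
contact_force: [-4.9, 2.3, 12.2]
opening: 0.406
grasp_force: 39.0
(array([534.94178403, 165.32833249]), np.float64(49.668996542551405), 62, np.float64(220.6646073526213), [([174, 236, 68, 30, 915], [-8.1, 2.5], np.float64(-166.0), np.float64(-162.5))])
```

View pics/w2.png

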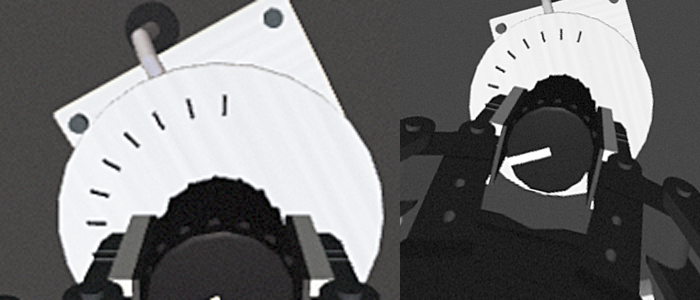

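The knob is gripped. The pointer line now reads about 194–197° against the index at 194.8°. I'll let go, rise and check both the nose and the line.

```bash
python3 -m crank '[[0,0,0,0,0,0,0],[0,0,0,0,0,0,0],[0,0,0,0,0,0,0],[0,0,0,0,0,0,0],[0,0,-0.01,0,0,0,0]]' && python3 -m crank '[[-0.02,0,-0.04,0,0,0,0],[-0.04,0,-0.08,0,0,0,0],[-0.06,0,-0.12,0,0,0,0],[-0.06,0,-0.12,0,0,0,0],[-0.06,0,-0.12,0,0,0,0]]'
python3 - <<'E'
from h import *
import pickle
f=cams.grab_frame("wrist"); pickle.dump(f,open("w3.pkl","wb"))
o=dial(f); print(o[:5], f["position"], r.sense()["eef_pos"])
s=lambda i:cv2.resize(i[90:390,60:360],(400,400),interpolation=cv2.INTER_CUBIC)
cv2.imwrite("pics/w3.png",np.hstack([s(plane(f,81,o[0])),s(o[6])]))
E
```

```text
clock: 4.95
eef_pos: [534.9, 165.3, 120.5]
tcp_rot: [-3.139, 0.001, 1.337]
contact_force: [-0.5, 0.4, 0.3]
opening: 1.0
grasp_force: 0.0
clock: 5.45
eef_pos: [522.3, 107.0, 242.7]
tcp_rot: [3.139, -0.001, 1.336]
contact_force: [-0.6, -0.1, -0.8]
opening: 0.998
grasp_force: 0.0
(array([534.93524192, 165.28389339]), np.float64(49.80127471960705), 85, np.float64(194.90496103215662), [([174, 234, 69, 30, 1054], [-8.1, 2.1], np.float64(-165.8), np.float64(-165.4))]) [537.62297368 176.4299451  366.5238757 ] [521.63796935 107.22413262 241.34198439]
```

View pics/w3.png

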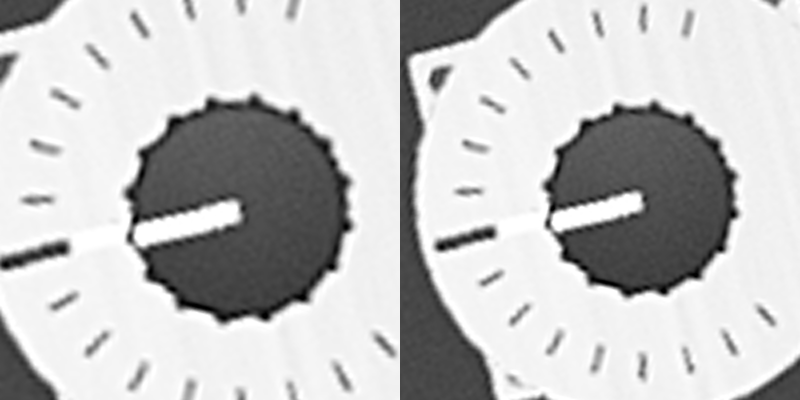

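The pointer (194.2–194.6°) is on the index line (194.9°), so the knob is set and released. Next I'll hover over the lever.

```bash
python3 -m crank '[[0,0,-0.05,0,0,0,0],[-0.2,0.093,-0.06,0,0,0,0],[-0.2,0.093,-0.06,0,0,0,0],[-0.2,0.093,-0.06,0,0,0,0],[-0.2,0.093,-0.06,0,0,0,0]]' && python3 -m crank '[[-0.169,0.079,0,0,0,0,0],[-0.169,0.079,0,0,0,0,0],[-0.169,0.079,0,0,0,0,0],[-0.169,0.079,0,0,0,0,0],[-0.169,0.079,0,0,0,0,0]]' && python3 -m crank '[[0,0,0,0,0,0,0]]';  python3 - <<'E'
from h import *
import pickle
f=cams.grab_frame("wrist"); pickle.dump(f,open("w4.pkl","wb"))
S=r.sense(); print(S["eef_pos"],S["tcp_rot"],S["qpos"].round(2)); print(proj(f,[[607.5,-309,213],[607.5,-309,167],[585,-197,171]]))
cv2.imwrite("pics/w4.png",f["image"][:,:,::-1])
E
```

```text
clock: 6.0
eef_pos: [561.5, -89.6, 298.7]
tcp_rot: [-3.139, -0.0, 1.338]
contact_force: [0.8, 1.6, 0.2]
opening: 1.002
grasp_force: 0.0
clock: 6.5
eef_pos: [599.5, -274.8, 297.6]
tcp_rot: [-3.139, 0.001, 1.334]
contact_force: [0.0, -0.4, -0.2]
opening: 1.002
grasp_force: 0.0
clock: 6.6
eef_pos: [599.0, -271.0, 298.0]
tcp_rot: [-3.138, -0.001, 1.336]
contact_force: [-0.3, -0.2, -0.1]
opening: 1.003
grasp_force: 0.0
[ 599.00561191 -270.13361303  298.53578807] [-3.13858461e+00 -1.11089831e-03  1.33690798e+00] [-0.43  0.37  1.51  0.    1.27 -0.19]
[[342.33381528 252.77449969]
 [338.92706888 231.33404891]
 [286.35353109 122.39557919]]
```

View pics/w4.png

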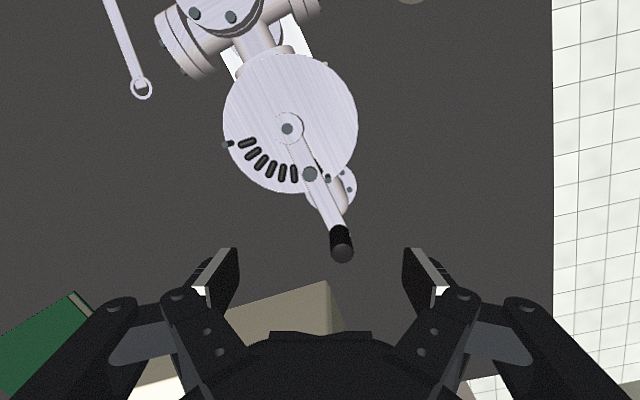

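The view shows the hub at about (288,127), the click plate spanning 223–358, and the black grip running from its foot at (338,230) to its top at (343,252).

Run:
```python
from h import *
import pickle
f=pickle.load(open("w4.pkl","rb")); g=cv2.cvtColor(f["image"],7)
m=(g[215:275,315:370]<38).astype(np.uint8); c=max(cv2.findContours(m,0,1)[0],key=cv2.contourArea)[:,0]+[315,215]
print("grip box",c.min(0),c.max(0),g[255,343],g[240,370])
# grip circle on z=213 plane: bottom-most part of blob
for v in (250,252): print(onz(f,(342.5,v),213))
b=(g[80:215,210:370]>110).astype(np.uint8)
for v in (127,): H=onz(f,(288,v),171); print("hub",H)
# hub ring circle
hc=cv2.HoughCircles(cv2.GaussianBlur(cv2.resize(g[95:160,255:325],None,fx=4,fy=4),(0,0),2),3,1,50,param1=80,param2=20,minRadius=40,maxRadius=80)
print(None if hc is None else [(255+x/4,95+y/4,q/4) for x,y,q in hc[0]])
for top in (342.5,251),:
    G=onz(f,top,213); d=G-H; print("grip",G,"len",np.hypot(*d[:2]),"ang",np.degrees(np.arctan2(d[1],d[0])))
# plate
print("plate c",[onz(f,(290.5,123),z).round(1) for z in (140,150,160)],[np.linalg.norm(onz(f,(223,123),z)-onz(f,(358,123),z)).round(1) for z in (140,150,160)])
```

```text
grip box [329 225] [353 256] 40 73
[ 608.16655135 -306.55722697  213.        ]
[ 607.78301411 -308.33951931  213.        ]
hub [ 585.37132292 -201.08417572  171.        ]
[(np.float32(291.625), np.float32(127.125), np.float32(12.675))]
grip [ 607.97499863 -307.44735213  213.        ] len 108.7384543351938 ang -78.00232720903942
plate c [array([ 585.1, -197.9,  140. ]), array([ 586.2, -198.1,  150. ]), array([ 587.2, -198.2,  160. ])] [np.float64(132.3), np.float64(127.6), np.float64(122.9)]
```

```bash
python3 -m crank '[[-0.0347,0.0175,0,0,0,-0.14,0],[-0.0347,0.0175,0,0,0,-0.28,0],[-0.0347,0.0175,0,0,0,-0.42,0],[-0.0347,0.0175,0.02,0,0,-0.443,0],[-0.0347,0.0175,0.02,0,0,-0.443,0]]' && python3 -m crank '[[0,0,0.03,0,0,0,0],[0,0,0.06,0,0,0,0],[0,0,0.085,0,0,0,0],[0,0,0.085,0,0,0,0.2],[0,0,0.085,0,0,0,0.3]]' 40;  python3 - <<'E'
from h import *
S=r.sense(); print(S["eef_pos"],S["tcp_rot"],S["qpos"].round(2))
f=cams.grab_frame("wrist"); print(proj(f,[[608,-308,213]]))
cv2.imwrite("pics/w5.png",crop(f["image"],170,100,300,200,2))
E
```

```text
clock: 7.15
eef_pos: [607.3, -306.5, 277.6]
tcp_rot: [-3.138, -0.003, 1.782]
contact_force: [-0.1, -0.0, -1.1]
opening: 1.0
grasp_force: 0.0
clock: 7.65
eef_pos: [608.7, -308.2, 196.0]
tcp_rot: [-3.141, -0.0, 1.78]
contact_force: [-0.2, -0.4, 0.1]
opening: 0.707
grasp_force: 0.0
[ 608.66384745 -308.17396671  195.9941232 ] [-3.14123641e+00 -4.61706641e-04  1.78015533e+00] [-0.47  0.49  1.55  0.    1.1  -0.68]
[[321.34063282 287.58514553]]
```

View pics/w5.png

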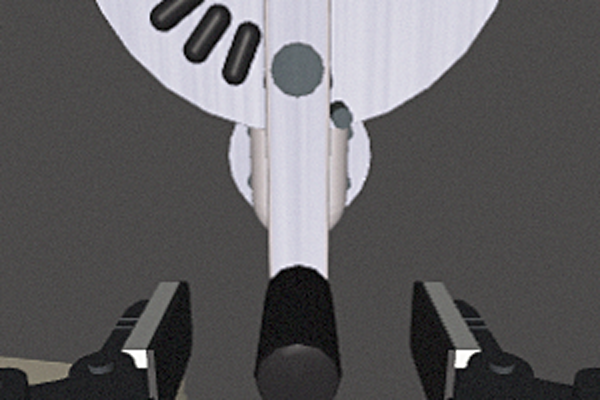

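The lever lies straight along the tool's x axis and the grip is centred between the pads (about (298,340) in the crop), so I'll close on it.

```bash
python3 -m crank '[[0,0,0,0,0,0,0.95],[0,0,0,0,0,0,0.95],[0,0,0,0,0,0,0.95],[0,0,0,0,0,0,0.95],[0,0,0,0,0,0,0.95]]' 40; python3 -m crank '[[0,0,0,0,0,0,0.95],[0,0,0,0,0,0,0.95]]'; python3 -m crank '[[0,-0.0011,0,0,0,0.01,0.95],[0,-0.0022,0,0,0,0.02,0.95],[0,-0.0022,0,0,0,0.02,0.95]]'; python3 -m crank '[[0,-0.0011,0,0,0,0.01,0.95],[0,-0.0022,0,0,0,0.02,0.95],[0,-0.0022,0,0,0,0.02,0.95]]'
```

```text
clock: 8.2
eef_pos: [608.3, -309.4, 196.6]
tcp_rot: [3.141, 0.001, 1.78]
contact_force: [-3.4, 0.4, 6.2]
opening: 0.219
grasp_force: 38.8
clock: 8.4
eef_pos: [608.3, -309.4, 196.6]
tcp_rot: [3.141, 0.001, 1.78]
contact_force: [-3.0, -0.4, 6.0]
opening: 0.224
grasp_force: 38.8
clock: 8.7
eef_pos: [607.3, -309.6, 196.6]
tcp_rot: [3.139, 0.001, 1.759]
contact_force: [2.8, 1.7, 5.9]
opening: 0.226
grasp_force: 39.1
clock: 9.0
eef_pos: [605.2, -310.0, 196.6]
tcp_rot: [3.139, 0.001, 1.739]
contact_force: [3.5, 1.0, 6.5]
opening: 0.226
grasp_force: 39.2
```

```bash
G="grep -E eef|rot|contact"; for i in 1; do
python3 -m crank '[[0,-0.0022,0,0,0,0.02,0.95],[0,-0.0022,0,0,0,0.02,0.95]]' | $G
python3 -m crank '[[0,-0.0022,0,0,0,0.02,0.95],[0,-0.0022,0,0,0,0.02,0.95]]' | $G
python3 -m crank '[[0,-0.0022,0,0,0,0.02,0.95],[0,-0.0022,0,0,0,0.02,0.95]]' | $G
python3 -m crank '[[0,-0.0022,0,0,0,0.02,0.95],[0,-0.0022,0,0,0,0.02,0.95]]' | $G
python3 -m crank '[[0,-0.0022,0,0,0,0.02,0.95],[0,-0.0022,0,0,0,0.02,0.95]]' | $G
python3 -m crank '[[0,-0.0022,0,0,0,0.02,0.95],[0,-0.0022,0,0,0,0.02,0.95]]' | $G
python3 -m crank '[[0,-0.0022,0,0,0,0.02,0.95],[0,-0.0022,0,0,0,0.02,0.95]]' | $G
python3 -m crank '[[0,-0.0022,0,0,0,0.02,0.95],[0,-0.0022,0,0,0,0.02,0.95]]' | $G
python3 -m crank '[[0,-0.0022,0,0,0,0.02,0.95],[0,-0.0022,0,0,0,0.02,0.95]]' | $G
python3 -m crank '[[0,-0.0022,0,0,0,0.02,0.95],[0,-0.0022,0,0,0,0.02,0.95]]' | $G
done
```

```text
eef_pos: [602.9, -310.5, 196.6]
tcp_rot: [3.139, 0.001, 1.719]
contact_force: [3.2, 1.6, 6.8]
eef_pos: [600.6, -310.8, 196.6]
tcp_rot: [3.139, 0.001, 1.699]
contact_force: [2.8, 0.8, 6.1]
eef_pos: [598.4, -311.1, 196.6]
tcp_rot: [3.139, 0.001, 1.679]
contact_force: [1.4, 2.3, 5.9]
eef_pos: [596.2, -311.4, 196.6]
tcp_rot: [3.139, 0.001, 1.659]
contact_force: [1.9, 2.4, 5.9]
eef_pos: [593.9, -311.6, 196.6]
tcp_rot: [3.139, 0.001, 1.639]
contact_force: [2.0, 1.4, 6.5]
eef_pos: [591.7, -311.7, 196.6]
tcp_rot: [3.139, 0.001, 1.619]
contact_force: [2.1, 1.5, 6.4]
eef_pos: [589.5, -311.9, 196.6]
tcp_rot: [3.14, 0.001, 1.599]
contact_force: [1.3, 0.9, 6.2]
eef_pos: [587.2, -311.9, 196.6]
tcp_rot: [3.14, 0.001, 1.579]
contact_force: [1.4, 1.4, 6.6]
eef_pos: [584.9, -311.9, 196.6]
tcp_rot: [3.14, 0.001, 1.559]
contact_force: [0.4, 1.4, 7.9]
eef_pos: [582.7, -311.9, 196.6]
tcp_rot: [3.14, 0.001, 1.539]
contact_force: [0.5, 1.3, 7.6]
```

The push is ebbing and the first click should come near 0.26. I'll carry on.

```bash
G="grep -E eef|rot|contact"; 
python3 -m crank '[[0,-0.0022,0,0,0,0.02,0.95],[0,-0.0022,0,0,0,0.02,0.95]]' | $G
python3 -m crank '[[0,-0.0022,0,0,0,0.02,0.95],[0,-0.0022,0,0,0,0.02,0.95]]' | $G
python3 -m crank '[[0,-0.0022,0,0,0,0.02,0.95],[0,-0.0022,0,0,0,0.02,0.95]]' | $G
python3 -m crank '[[0,-0.0022,0,0,0,0.02,0.95],[0,-0.0022,0,0,0,0.02,0.95]]' | $G
python3 -m crank '[[0,-0.0022,0,0,0,0.02,0.95],[0,-0.0022,0,0,0,0.02,0.95]]' | $G
python3 -m crank '[[0,-0.0022,0,0,0,0.02,0.95],[0,-0.0022,0,0,0,0.02,0.95]]' | $G
python3 -m crank '[[0,-0.0022,0,0,0,0.02,0.95],[0,-0.0022,0,0,0,0.02,0.95]]' | $G
python3 -m crank '[[0,-0.0022,0,0,0,0.02,0.95],[0,-0.0022,0,0,0,0.02,0.95]]' | $G
python3 -m crank '[[0,-0.0022,0,0,0,0.02,0.95],[0,-0.0022,0,0,0,0.02,0.95]]' | $G
python3 -m crank '[[0,-0.0022,0,0,0,0.02,0.95],[0,-0.0022,0,0,0,0.02,0.95]]' | $G
```

```text
eef_pos: [580.4, -311.9, 196.6]
tcp_rot: [3.14, 0.001, 1.519]
contact_force: [1.4, 1.1, 7.3]
eef_pos: [578.8, -311.8, 196.7]
tcp_rot: [3.139, 0.001, 1.499]
contact_force: [2.3, 0.8, 5.9]
eef_pos: [576.7, -311.6, 196.6]
tcp_rot: [3.139, 0.001, 1.479]
contact_force: [2.6, 0.7, 6.0]
eef_pos: [574.4, -311.5, 196.7]
tcp_rot: [3.139, 0.001, 1.459]
contact_force: [2.4, 1.1, 5.5]
eef_pos: [572.2, -311.2, 196.6]
tcp_rot: [3.139, 0.001, 1.439]
contact_force: [1.8, 0.5, 5.1]
eef_pos: [570.0, -310.9, 196.6]
tcp_rot: [3.139, 0.001, 1.419]
contact_force: [1.8, 0.9, 6.2]
eef_pos: [567.8, -310.6, 196.6]
tcp_rot: [3.139, 0.001, 1.399]
contact_force: [2.1, 0.6, 6.1]
eef_pos: [565.6, -310.2, 196.6]
tcp_rot: [3.139, 0.001, 1.379]
contact_force: [1.3, 0.4, 5.8]
eef_pos: [563.3, -309.8, 196.6]
tcp_rot: [3.139, 0.001, 1.359]
contact_force: [0.5, 1.2, 6.0]
eef_pos: [561.1, -309.4, 196.6]
tcp_rot: [3.139, 0.001, 1.339]
contact_force: [1.4, 1.0, 6.8]
```

First click felt: the tangential force rose from 0.4 to 2.6 N at about 0.26 rad. Now for the second.

```bash
G="grep -E eef|rot|contact"; 
python3 -m crank '[[0,-0.0022,0,0,0,0.02,0.95],[0,-0.0022,0,0,0,0.02,0.95]]' | $G
python3 -m crank '[[0,-0.0022,0,0,0,0.02,0.95],[0,-0.0022,0,0,0,0.02,0.95]]' | $G
python3 -m crank '[[0,-0.0022,0,0,0,0.02,0.95],[0,-0.0022,0,0,0,0.02,0.95]]' | $G
python3 -m crank '[[0,-0.0022,0,0,0,0.02,0.95],[0,-0.0022,0,0,0,0.02,0.95]]' | $G
python3 -m crank '[[0,-0.0022,0,0,0,0.02,0.95],[0,-0.0022,0,0,0,0.02,0.95]]' | $G
python3 -m crank '[[0,-0.0022,0,0,0,0.02,0.95],[0,-0.0022,0,0,0,0.02,0.95]]' | $G
python3 -m crank '[[0,-0.0022,0,0,0,0.02,0.95],[0,-0.0022,0,0,0,0.02,0.95]]' | $G
python3 -m crank '[[0,-0.0022,0,0,0,0.02,0.95],[0,-0.0022,0,0,0,0.02,0.95]]' | $G
python3 -m crank '[[0,-0.0022,0,0,0,0.02,0.95],[0,-0.0022,0,0,0,0.02,0.95]]' | $G
python3 -m crank '[[0,-0.0022,0,0,0,0.02,0.95],[0,-0.0022,0,0,0,0.02,0.95]]' | $G
python3 -m crank '[[0,-0.0022,0,0,0,0.02,0.95],[0,-0.0022,0,0,0,0.02,0.95]]' | $G
python3 -m crank '[[0,-0.0022,0,0,0,0.02,0.95],[0,-0.0022,0,0,0,0.02,0.95]]' | $G
```

```text
eef_pos: [559.0, -308.8, 196.6]
tcp_rot: [3.139, 0.001, 1.319]
contact_force: [2.0, 1.0, 6.4]
eef_pos: [556.7, -308.3, 196.6]
tcp_rot: [3.139, 0.0, 1.299]
contact_force: [0.9, 0.8, 6.2]
eef_pos: [554.6, -307.7, 196.6]
tcp_rot: [3.139, 0.0, 1.279]
contact_force: [0.1, 0.5, 5.8]
eef_pos: [552.3, -307.0, 196.6]
tcp_rot: [3.14, 0.0, 1.259]
contact_force: [0.0, 0.4, 6.7]
eef_pos: [550.8, -306.5, 196.6]
tcp_rot: [3.139, 0.0, 1.239]
contact_force: [3.1, 0.5, 6.6]
eef_pos: [548.8, -305.9, 196.6]
tcp_rot: [3.138, 0.0, 1.219]
contact_force: [2.9, -1.1, 6.1]
eef_pos: [546.6, -305.1, 196.6]
tcp_rot: [3.138, 0.0, 1.199]
contact_force: [2.6, -1.3, 6.3]
eef_pos: [544.5, -304.3, 196.6]
tcp_rot: [3.139, 0.0, 1.179]
contact_force: [2.8, 0.1, 6.1]
eef_pos: [542.4, -303.5, 196.6]
tcp_rot: [3.139, 0.0, 1.159]
contact_force: [1.7, 0.3, 6.1]
eef_pos: [540.4, -302.6, 196.6]
tcp_rot: [3.139, 0.0, 1.139]
contact_force: [2.3, -1.0, 6.9]
eef_pos: [538.4, -301.6, 196.6]
tcp_rot: [3.139, 0.0, 1.119]
contact_force: [1.6, 0.6, 7.6]
eef_pos: [536.3, -300.6, 196.6]
tcp_rot: [3.139, 0.0, 1.099]
contact_force: [2.4, -0.5, 7.9]
```

Second click felt: the force rose from 0.0 to 3.1 N at tool yaw 1.245. The third is due near yaw 0.98, so I'll use smaller steps as I get there.

```bash
G="grep -E eef|rot|contact"; 
python3 -m crank '[[0,-0.0022,0,0,0,0.02,0.95],[0,-0.0022,0,0,0,0.02,0.95]]' | $G
python3 -m crank '[[0,-0.0022,0,0,0,0.02,0.95],[0,-0.0022,0,0,0,0.02,0.95]]' | $G
python3 -m crank '[[0,-0.0022,0,0,0,0.02,0.95],[0,-0.0022,0,0,0,0.02,0.95]]' | $G
python3 -m crank '[[0,-0.0022,0,0,0,0.02,0.95],[0,-0.0022,0,0,0,0.02,0.95]]' | $G
python3 -m crank '[[0,-0.0011,0,0,0,0.01,0.95],[0,-0.0011,0,0,0,0.01,0.95]]' | $G
python3 -m crank '[[0,-0.0011,0,0,0,0.01,0.95],[0,-0.0011,0,0,0,0.01,0.95]]' | $G
python3 -m crank '[[0,-0.0011,0,0,0,0.01,0.95],[0,-0.0011,0,0,0,0.01,0.95]]' | $G
python3 -m crank '[[0,-0.0011,0,0,0,0.01,0.95],[0,-0.0011,0,0,0,0.01,0.95]]' | $G
```

```text
eef_pos: [534.3, -299.7, 196.6]
tcp_rot: [3.139, 0.0, 1.079]
contact_force: [2.5, 0.0, 7.7]
eef_pos: [532.3, -298.6, 196.6]
tcp_rot: [3.139, 0.0, 1.059]
contact_force: [2.4, 0.6, 7.1]
eef_pos: [530.4, -297.5, 196.6]
tcp_rot: [3.139, 0.0, 1.039]
contact_force: [1.3, 0.3, 7.9]
eef_pos: [528.4, -296.3, 196.6]
tcp_rot: [3.139, 0.0, 1.019]
contact_force: [1.5, 0.8, 8.3]
eef_pos: [527.5, -295.8, 196.6]
tcp_rot: [3.139, 0.0, 1.009]
contact_force: [0.2, -0.3, 8.6]
eef_pos: [526.5, -295.2, 196.6]
tcp_rot: [3.14, 0.0, 0.999]
contact_force: [0.5, 0.7, 8.9]
eef_pos: [525.7, -294.7, 196.5]
tcp_rot: [3.139, -0.0, 0.989]
contact_force: [0.6, 0.2, 7.5]
eef_pos: [525.0, -294.3, 196.6]
tcp_rot: [3.139, -0.0, 0.979]
contact_force: [2.3, -1.0, 6.5]
```

```bash
G="grep -E eef|rot|contact"; 
python3 -m crank '[[0,-0.0011,0,0,0,0.01,0.95],[0,-0.0011,0,0,0,0.01,0.95]]' | $G
python3 -m crank '[[0,-0.0011,0,0,0,0.01,0.95],[0,-0.0011,0,0,0,0.01,0.95]]' | $G
python3 -m crank '[[0,0,0,0,0,0,0.95],[0,0,0,0,0,0,0.95],[0,0,0,0,0,0,0.95]]'
python3 - <<'E'
from h import *
f=cams.grab_frame("wrist"); g=crop(f["image"],170,60,300,230,2)
S=r.sense(); d=S["eef_pos"][:2]-[585.1,-200.4]; print("lever angle",np.radians(-78)-np.arctan2(d[1],d[0]),np.hypot(*d))
cv2.imwrite("pics/w6.png",g)
E
```

```text
eef_pos: [524.3, -293.9, 196.6]
tcp_rot: [3.138, 0.0, 0.969]
contact_force: [3.9, -1.3, 5.5]
eef_pos: [523.4, -293.2, 196.6]
tcp_rot: [3.138, 0.0, 0.959]
contact_force: [2.6, -1.6, 7.2]
clock: 17.7
eef_pos: [523.4, -293.3, 196.6]
tcp_rot: [3.138, 0.0, 0.96]
contact_force: [2.8, -1.4, 7.0]
opening: 0.221
grasp_force: 39.3
lever angle 0.7956029021243476 111.43346885419699
```

View pics/w6.png

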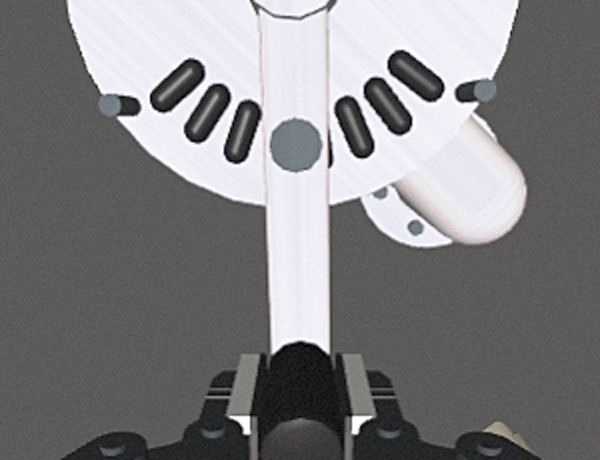

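The wrist view shows the lever on the third notch, with three slots on each side and the plunger at (296,145) centred between its neighbours at 242 and 353. Third click felt: the force rose from 0.5 to 3.9 N. The fingers still hold the grip, so I'll hand in.

```bash
python3 -c "
from rig import sign_off
print(sign_off())"
```

```text
the job is handed in; nothing more can be done
None
```

The job is handed in at about 18 s on the clock: the knob pointer is on its index line to within 1° and released, and the arm is still holding the throttle lever in the third notch after three felt clicks; the loose things on the bench were not touched.

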